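# Fetch the check weight from behind the stain bottles

### The arm

A 6-joint arm with a two-finger parallel gripper is mounted at the origin on the work surface. World frame = base frame: x ahead of the robot, y to its left, z up, the work surface at z = 0. Lengths are in m, angles in rad, forces in N, time in s.
With the tool pointing down it reaches from about 0.35 to 0.975 m from the base axis. Payload 4.9 kg.
Tool frame: the origin (TCP) lies on the mounting face of the last link; the fingertips stand 173 mm ahead of it and the grasp point (between the pads) lies 155 mm ahead of it; z points along the fingers, y is the line along which they close (so a half turn about z gives the same grasp; the last joint's range is limited). The gripper opens to 85 mm and grips with 20 to 120 N. Pads are 22 mm wide; open, the fingers measure 114 mm over their backs; the gripper's body (76 mm by 85 mm) begins 54 mm behind the grasp point. The pads swing forward as they close: fully open they stand 13 mm farther back than shut.
Start: joints at [1.095, 0.053, 1.613, -0, 1.476, -0.119], TCP at [0.218, 0.586, 0.405] pointing down, gripper open.
Joint ranges: [-3.01, 3.01], [-1.01, 2.22], [0.06, 2.58], [-1.02, 4.17], [0.09, 2.62], [-3.14, 3.14]. Speed limits (rad/s): [2.57, 2.57, 3.14, 3.14, 3.14, 3.14].

### API

Orientations are given as a rotation vector (axis times angle).
In Python, from station import monitor, eyes, finish_job gives the robot as it stands. The module is installed in compiled form; this text tells all that it offers.
- The arm moves only by the tool step_arm, never from a script. Its argument "commands" is a list of rows, each a list of 3 entries, a list of its own where there are three numbers: the opening in per cent of the stroke, from 0 (shut) to 100 (fully open), then the shift along the tool's x, y, z in mm, then the turn about the tool's z in degrees. In form: [[hand, [x, y, z], yaw], ...]. A call has 1 to 12 rows; each row is the pose to reach, as a shift and turn from the pose commanded when the call began, along the tool's axes at that moment; what a row does not reach only later rows make up. A row lasts 1/8 s, in which the tool goes at most 62.5 mm and 10.7 degrees, less where a joint would pass 70% of its speed; a pose out of reach is approached as far as the arm can. A call with a gripper value outside its range is refused whole. The fingers move at their own pace and stop on an object; "squeeze" is the grip in N (left out, the last holds). Time passes only in rows, so rows that repeat a pose let the fingers close. It gives the time, the measured TCP pose, the force, the opening and the grip force at its end, in the units of the state.
- monitor.get_obs(): the state, without advancing time (a new reading comes with each control period).
- eyes.get_image(name): name is "side" or "top"; returns the picture (480x640x3 uint8, red, green, blue); there is no depth.
- eyes.camera_info(name): a dict with "camera_matrix" (3x3 intrinsics, pixels), "k1" (the pictures are not rectified: a ray, as slopes to the right and down, at radius r is drawn at 1 + k1 r^2 times it, then the intrinsics apply), "extrinsics" (4x4, takes a point from camera to world coordinates). Camera axes: x right, y down, z forward; pixel columns grow to the right and rows downward; lengths in m; the calibration is good to about 2 mm. A picture is of the moment at which its call begins. camera_info takes no time and is no camera call.
- finish_job(): hands the job in; it is judged then, once.
The state is a dict: "t": time; "q": joint angles; "dq": joint speeds; "effort": joint torques, N m; "tool_pos": TCP position; "tool_rot": TCP orientation; "contact_force": force on the tool from outside, world axes, zero at the start; "wrist_torque": the same for the moment, N m; "opening": finger opening in m; "grip_force": force on a finger pad.
Only numpy, scipy, OpenCV 4.12 (cv2) and the standard library are available. Lean on these libraries where they do the work, as an engineer would, in place of code of your own. Each camera call takes 0.05 s, during which the arm holds its last target. There are 200 camera calls.

### The job

The balance is due for its check, but the steel weight is boxed in by three stain bottles: move all three bottles onto the white tray first, then set the weight gently and upright in the middle of the balance pan. With the weight left standing there, put every bottle back into the saucer of its own cap colour, flat on its floor. Keep the bottles upright throughout, and leave the little glass dish beside the weight where it is.

Things in the scene. Friction and masses are not known exactly. Their poses are not given: they have to be found in the camera images.
- bottle_red: amber glass stain bottle, closed by a red screw cap, red stripe on its white label; 122 mm tall, 0.22 kg. Round body 48 mm across from 0 to 76 mm height, shoulder narrowing to a 24 mm neck at 91 mm, ribbed cap 30 mm across from 98 to 122 mm height. Origin: centre of its underside; z up along the bottle. It starts standing in the red saucer.
- bottle_blue: amber glass stain bottle, closed by a blue screw cap, blue stripe on its white label; 122 mm tall, 0.22 kg. Round body 48 mm across from 0 to 76 mm height, shoulder narrowing to a 24 mm neck at 91 mm, ribbed cap 30 mm across from 98 to 122 mm height. Origin: centre of its underside; z up along the bottle. It starts standing in the blue saucer.
- bottle_yellow: amber glass stain bottle, closed by a yellow screw cap, yellow stripe on its white label; 122 mm tall, 0.22 kg. Round body 48 mm across from 0 to 76 mm height, shoulder narrowing to a 24 mm neck at 91 mm, ribbed cap 30 mm across from 98 to 122 mm height. Origin: centre of its underside; z up along the bottle. It starts standing in the yellow saucer.
- saucer_red: red round plastic drip saucer fixed to the bench: 72 mm across, 10 mm high, rim 3 mm thick, inside 66 mm across, inner floor at 3 mm height. Origin: centre of its underside. The three saucers stand around the weight (in front of it and on both sides, centres about 75 mm from it); which colour stands where differs.
- saucer_blue: blue round plastic drip saucer fixed to the bench: 72 mm across, 10 mm high, rim 3 mm thick, inside 66 mm across, inner floor at 3 mm height. Origin: centre of its underside. The three saucers stand around the weight (in front of it and on both sides, centres about 75 mm from it); which colour stands where differs.
- saucer_yellow: yellow round plastic drip saucer fixed to the bench: 72 mm across, 10 mm high, rim 3 mm thick, inside 66 mm across, inner floor at 3 mm height. Origin: centre of its underside. The three saucers stand around the weight (in front of it and on both sides, centres about 75 mm from it); which colour stands where differs.
- weight: polished steel 200 g check weight: cylinder 31 mm across and 37 mm high, then a narrow neck and a 21 mm knob, 57 mm tall in all. Origin: centre of its underside, z up. It stands in a round dark wooden case fixed to the bench (54 mm across, 12 mm high, pocket 36 mm across and 8 mm deep with its floor at 4 mm height). The body, wider than the knob, offers 25 mm of height above the case to grip. The tall bottles around it leave no room for a gripper until they are cleared.
- balance: white and grey top-loading balance, fixed, 270 x 200 mm, with a round steel pan 120 mm across whose top is at 78 mm height. Origin: on the bench exactly below the pan's centre. x points from the pan away from the display; the body reaches 160 mm towards the display (-x), 110 mm the other way and 100 mm to each side (y), nowhere higher than the pan.
- tray: white tray with a blue rim, fixed, empty: 250 mm (its x) by 150 mm (its y), walls 4 mm thick and 17 mm high, inner floor at 4 mm height. Origin: centre of its underside. The balance and the tray stand on either side of the bottles; which is left and which right differs.
- petri: small closed round glass dish, 52 mm across, 16 mm high, 60 g, loose; stands on the bench behind and beside the weight, about 90 mm from it (a clear acrylic block stands on the other side). Origin: centre of its underside.
Things that resemble listed ones, but are neither listed nor needed, are in the scene too. Leave any green or turquoise look-alike of the bottle_red alone.

How it is judged:
By the outcome, as a careful person would: the job done as asked, in the order asked, and still so for the second after the job is handed in, with the robot touching nothing.
It also fails if it takes over 141 s, if anything falls off the work surface, if the arm or the gripper's body presses on something with over 40 N, if the wrist force passes 120 N, or if a joint passes its speed limit or range.

## Working session

There is one attempt and no reset: what is moved stays moved. The work goes in short steps, Python scripts to look and compute and a tool call to move; the robot and the scene stay as the last step left them, time stands still between calls to the robot, and variables do not carry over. Pictures are saved under pics/ and viewed, at most 14 in all, crops included, and the job is handed in when it is done.

Besides the shell and the picture viewer there is one more tool, called after "Emit:" by a JSON object that holds its "fn" and its "kwargs", one argument or row to a line. step_arm: Moves the arm, as the interface text tells. Its arguments: {"type":"object","properties":{"commands":{"type":"array"},"squeeze":{"type":"number"}},"required":["commands"]}

```bash
mkdir -p pics
cat > h.py <<'E'
import numpy as np, cv2
from station import monitor, eyes
from scipy.spatial.transform import Rotation as R
def grab(n,f=None):
    im=eyes.get_image(n)
    if f: cv2.imwrite('pics/'+f,im[:,:,::-1])
    return im
def ray(n,uv):
    c=eyes.camera_info(n);K=np.array(c['camera_matrix']);E=np.array(c['extrinsics'])
    p=cv2.undistortPoints(np.array(uv,float).reshape(-1,1,2),K,np.array([c['k1'],0,0,0],float)).reshape(-1,2)
    d=np.c_[p,np.ones(len(p))]@E[:3,:3].T
    return E[:3,3],d
def onz(n,uv,z):
    o,d=ray(n,uv); return o+d*((z-o[2])/d[:,2])[:,None]
def proj(n,P):
    c=eyes.camera_info(n);K=np.array(c['camera_matrix']);E=np.linalg.inv(np.array(c['extrinsics']))
    return cv2.projectPoints(np.array(P,float).reshape(-1,1,3),cv2.Rodrigues(E[:3,:3])[0],E[:3,3],K,np.array([c['k1'],0,0,0],float))[0].reshape(-1,2)
E
python3 - <<'E'
from h import *
print(monitor.get_obs())
for n in('top','side'):
    grab(n,n+'0.png'); c=eyes.camera_info(n); print(c)
E
```

```text
{'t': 0.0, 'q': array([ 1.09498804e+00,  5.33629546e-02,  1.61428793e+00, -1.68111431e-05,
        1.47600321e+00, -1.19008091e-01]), 'dq': array([ 9.42410172e-04, -1.85665676e-04,  3.64975195e-04,  1.66558018e-05,
       -5.58541705e-04,  1.46005118e-03]), 'effort': array([-5.16854889e-04, -3.93680978e+01, -3.70179927e+01, -1.77190377e-04,
        7.23450183e-03, -4.38232448e-06]), 'tool_pos': array([0.2181816 , 0.58539605, 0.4034625 ]), 'tool_rot': array([-0.55738512, -3.09115219,  0.00310308]), 'contact_force': array([-0.37628112,  0.76996334,  0.13285624]), 'wrist_torque': array([-0.01635668, -0.01676915, -0.04182198]), 'grip_force': 0.0, 'opening': 0.08541419633026433}
{'camera_matrix': array([[577.46629633,   0.        , 320.37394495],
       [  0.        , 577.46629633, 241.84759788],
       [  0.        ,   0.        ,   1.        ]]), 'k1': -0.06596593235832506, 'extrinsics': array([[ 0.02869444, -0.98077205,  0.19303576,  0.37836387],
       [-0.99940573, -0.02445914,  0.02428845, -0.01050255],
       [-0.01909994, -0.19361799, -0.98089106,  1.07635496],
       [ 0.        ,  0.        ,  0.        ,  1.        ]])}
{'camera_matrix': array([[588.69500152,   0.        , 318.49215505],
       [  0.        , 588.69500152, 243.61509132],
       [  0.        ,   0.        ,   1.        ]]), 'k1': -0.06284131860009866, 'extrinsics': array([[ 0.83741249, -0.37297934,  0.39953316,  0.16852469],
       [-0.54621923, -0.59731793,  0.58724428, -0.64367358],
       [ 0.01961834, -0.70999839, -0.70392998,  0.80395512],
       [ 0.        ,  0.        ,  0.        ,  1.        ]])}
```

View pics/top0.png

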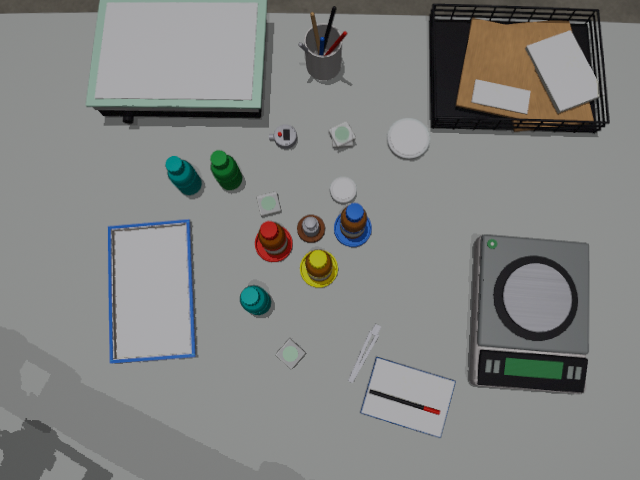

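View pics/side0.png

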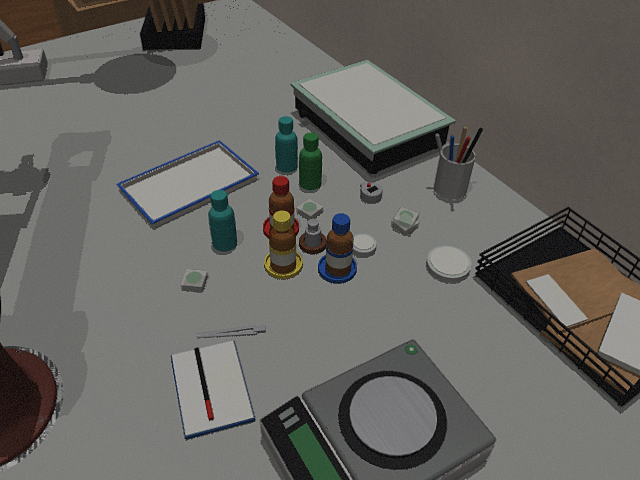

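The top picture shows these bottles:
- Red cap at (270,230), blue cap at (355,212), yellow cap at (318,258).
- Look-alikes: turquoise at (180,170) and (256,300), green at (225,165). I will leave all three alone.

The other things, also in the top picture:
- The weight in its case is at (311,227) and the pan at (536,298), with the display towards the robot.
- The tray is at (150,290).
- The small dish at (343,190) is the petri. The larger dish at (408,138) is a decoy.

The side view agrees.

```bash
cat > m.py <<'E'
from h import *
def mask(im,col):
    h,s,v=cv2.split(cv2.cvtColor(im,cv2.COLOR_RGB2HSV))
    h=h.astype(int)
    r={'red':(h<5)|(h>174),'blue':(h>100)&(h<125),'yellow':(h>24)&(h<34)}[col]
    return (r&(s>170)&(v>60)).astype(np.uint8)
def blobs(im,col,roi,mn=25):
    m=mask(im,col);z=np.zeros_like(m);x0,y0,x1,y1=roi;z[y0:y1,x0:x1]=m[y0:y1,x0:x1]
    n,l,st,ce=cv2.connectedComponentsWithStats(z)
    return [(st[i].tolist(),ce[i].round(1).tolist(),l==i) for i in range(1,n) if st[i][4]>mn]
E
python3 - <<'E'
from m import *
t=cv2.imread('pics/top0.png')[:,:,::-1].copy();s=cv2.imread('pics/side0.png')[:,:,::-1].copy()
for c in('red','blue','yellow'):
    for n,im,roi in(('top',t,(240,190,385,292)),('side',s,(250,170,365,290))):
        for st,ce,_ in blobs(im,c,roi): print(c,n,st,ce,onz(n,[ce],.113)[0].round(4),onz(n,[ce],.01)[0].round(4))
pts={'weightknob':((311,222),.06),'petri':((343.5,190),.008),'pan':((536,298),.078),'turq':((256,297),.122),'tray':((152,291),.017)}
for k,(p,z) in pts.items(): print(k,onz('top',[p],z)[0].round(4))
print('traycorners',onz('top',[(110,228),(189,221),(194,358),(112,362)],.017).round(3))
c=t[130:310,200:400];cv2.imwrite('pics/crop.png',cv2.resize(c,None,fx=4,fy=3.3,interpolation=2)[:600,:800,::-1])
E
```

```text
red top [260, 222, 19, 18, 256] [268.9, 230.4] [0.5857 0.102  0.113 ] [0.6079 0.114  0.01  ]
red top [255, 228, 37, 34, 396] [273.2, 249.5] [0.5527 0.0931 0.113 ] [0.5713 0.1042 0.01  ]
red side [273, 176, 16, 19, 152] [280.4, 182.6] [0.5886 0.1053 0.113 ] [0.6513 0.217  0.01  ]
red side [263, 218, 7, 18, 78] [266.4, 226.6] [0.5076 0.0148 0.113 ] [0.5581 0.1129 0.01  ]
red side [294, 219, 5, 13, 44] [295.8, 225.9] [ 0.5512 -0.0104  0.113 ] [0.6083 0.084  0.01  ]
blue top [346, 204, 18, 18, 250] [354.2, 212.3] [ 0.6211 -0.0432  0.113 ] [ 0.647  -0.0467  0.01  ]
blue top [334, 215, 37, 32, 415] [351.8, 234.8] [ 0.5815 -0.0398  0.113 ] [ 0.6032 -0.043   0.01  ]
blue side [333, 214, 17, 12, 148] [341.0, 219.1] [ 0.6271 -0.0372  0.113 ] [0.6955 0.0532 0.01  ]
blue side [318, 255, 38, 27, 256] [334.7, 270.5] [ 0.5494 -0.132   0.113 ] [ 0.6061 -0.0557  0.01  ]
yellow top [300, 250, 38, 37, 691] [317.9, 267.3] [0.5241 0.0163 0.113 ] [0.5397 0.0191 0.01  ]
weightknob [0.6145 0.0327 0.06  ]
petri [ 0.6911 -0.0255  0.008 ]
pan [ 0.485  -0.3625  0.078 ]
turq [0.4703 0.1173 0.122 ]
tray [0.4858 0.3264 0.017 ]
traycorners [[0.604 0.418 0.017]
 [0.621 0.266 0.017]
 [0.366 0.239 0.017]
 [0.353 0.39  0.017]]
```

View pics/crop.png

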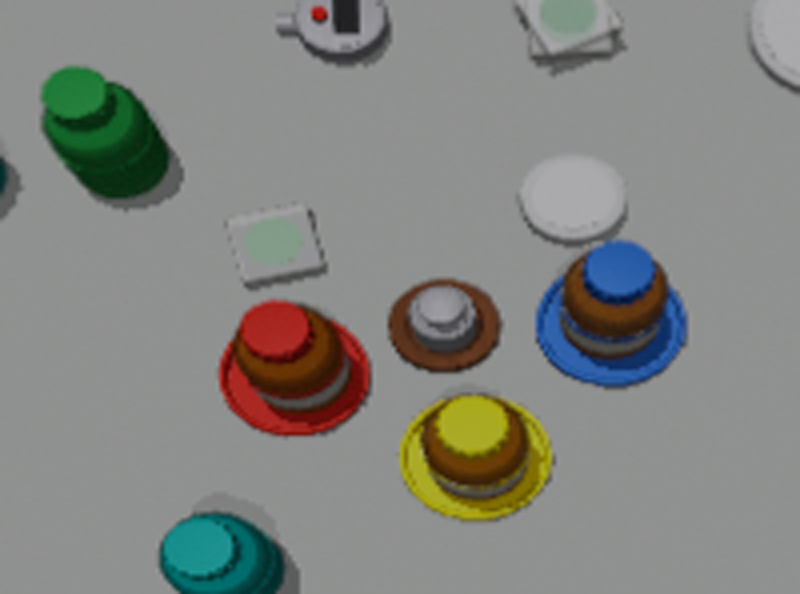

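The crop confirms the choice: red cap at (268,230), blue at (355,212), yellow at (318,259), weight knob at (310,224) and petri at (343,190). The other white block, at (269,205), is the acrylic one. Next I fit the saucer and cap circles and work out the tool moves.

```bash
cat >> m.py <<'E'
from scipy.optimize import least_squares
def circ(n,pts,z,r,it=4):
    P=onz(n,pts,z)[:,:2];c=P.mean(0)
    f=lambda c:np.hypot(*(P-c).T)-r
    c=least_squares(f,c,loss='soft_l1',f_scale=.001).x
    return c.round(4),(np.abs(f(c))).mean().round(4)
def hullpts(m):
    k=max(cv2.findContours(m.astype(np.uint8),cv2.RETR_EXTERNAL,cv2.CHAIN_APPROX_NONE)[0],key=len)
    return cv2.convexHull(k)[:,0,:].astype(float)
def tool(xyz):  # shift in tool axes mm for TCP to reach xyz (grasp point pointing down, +.155)
    o=monitor.get_obs();Rm=R.from_rotvec(o['tool_rot']).as_matrix()
    return (Rm.T@(np.array(xyz)+[0,0,.155]-o['tool_pos'])*1000).round(1)
E
python3 - <<'E'
from m import *
t=cv2.imread('pics/top0.png')[:,:,::-1].copy()
for c in('red','blue','yellow'):
    for st,ce,m in blobs(t,c,(240,190,385,292),100):
        p=hullpts(m)
        if st[2]<25: print(c,'cap',circ('top',p,.125,.015),circ('top',p[p[:,1]<ce[1]],.125,.015))
        else:
            p=p[p[:,1]>st[1]+st[3]*.45]; print(c,'saucer',circ('top',p,.010,.036))
# yellow cap: brighter top disc
h,s,v=cv2.split(cv2.cvtColor(t,cv2.COLOR_RGB2HSV));m=mask(t,'yellow');z=np.zeros_like(m);z[250:268,308:329]=m[250:268,308:329]
n,l,st,ce=cv2.connectedComponentsWithStats((z>0).astype(np.uint8));print(st,ce)
i=1+np.argmax(st[1:,4]);p=hullpts(l==i);p=p[p[:,1]<260];print('ycap',circ('top',p,.125,.015),onz('top',[(318.3,258.5)],.125).round(4))
# pan
g=cv2.GaussianBlur(cv2.cvtColor(t,cv2.COLOR_RGB2GRAY),(3,3),0)
# dark ring around pan
rm=((g<60)).astype(np.uint8);rm[:236]=0;rm[345:]=0;rm[:,:488]=0;rm[:,585:]=0
p=hullpts(max([rm],key=lambda a:1));print('ring',len(p),cv2.fitEllipse(p.astype(np.float32)))
rm=(g>85).astype(np.uint8);n,l,st,ce=cv2.connectedComponentsWithStats(rm);i=l[298,536];print('pan',st[i],ce[i],onz('top',[ce[i]],.078))
R0=R.from_rotvec(monitor.get_obs()['tool_rot']).as_matrix();print(R0.round(3))
E
```

```text
red cap (array([0.5833, 0.1006]), np.float64(0.0005)) (array([0.5836, 0.1011]), np.float64(0.0002))
red saucer (array([0.5849, 0.1047]), np.float64(0.0002))
blue cap (array([ 0.6182, -0.0427]), np.float64(0.0004)) (array([ 0.6186, -0.0429]), np.float64(0.0003))
blue saucer (array([ 0.6179, -0.0436]), np.float64(0.0005))
yellow saucer (array([0.5395, 0.0185]), np.float64(0.0004))
[[     0      0    640    480 306920]
 [   308    250     19     18    277]
 [   327    252      2      2      3]] [[319.50163886 239.48274143]
 [317.59927798 258.4801444 ]
 [327.33333333 252.66666667]]
ycap (array([0.5392, 0.0187]), np.float64(0.0008)) [[0.5372 0.0157 0.125 ]]
ring 39 ((535.2415771484375, 297.92034912109375), (81.68572998046875, 86.70597076416016), 138.7438507080078)
pan [ 503  263   69   69 3668] [537.11095965 297.17693566] [[ 0.48642662 -0.36448978  0.078     ]]
[[-0.937  0.349 -0.001]
 [ 0.349  0.937 -0.002]
 [ 0.    -0.002 -1.   ]]
```

Run:
```python
from m import *
print(tool([.5836,.1008,.25]))
t=cv2.imread('pics/top0.png')[:,:,::-1].copy()
h,s,v=cv2.split(cv2.cvtColor(t,cv2.COLOR_RGB2HSV))
m=((s>80)&((h<20)|(h>170))).astype(np.uint8);z=np.zeros_like(m);z[210:245,296:328]=m[210:245,296:328]
p=hullpts(z);print('case',circ('top',p,.012,.027),p.min(0),p.max(0))
```

```text
[-511.7 -326.5   -0.9]
case (array([0.6133, 0.0351]), np.float64(0.0009)) [297. 215.] [324. 242.]
```

Emit:
{"fn": "step_arm", "kwargs": {
  "commands": [
    [60, [-50, -50, 0], 0],
    [60, [-100, -100, 0], 0],
    [60, [-150, -150, 0], 0]
  ],
  "squeeze": 40
}}

```text
t: 0.48
tool_pos: [0.2965, 0.4134, 0.4041]
tool_rot: [-0.556, -3.092, 0.001]
contact_force: [0.4, -0.0, 0.6]
opening: 0.0513
grip_force: 0.0
```

Emit:
{"fn": "step_arm", "kwargs": {
  "commands": [
    [60, [-50, -25, 0], 0],
    [60, [-105, -50, 0], 0],
    [60, [-155, -75, 0], 0],
    [60, [-205, -100, 0], 0],
    [60, [-258, -126, 0], 0],
    [60, [-310, -151, 0], 0],
    [60, [-350, -170, 0], 0],
    [60, [-362, -176.5, 0], 0],
    [60, [-362, -176.5, 0], 0],
    [60, [-362, -176.5, 0], 0]
  ]
}}

```text
t: 1.72
tool_pos: [0.573, 0.1242, 0.4045]
tool_rot: [-0.555, -3.091, -0.0]
contact_force: [-0.5, -0.6, 0.3]
opening: 0.0514
grip_force: 0.0
```

Run:
```python
from m import *
print(tool([.5836,.1008,.115]))
grab('top','t1.png');grab('side','s1.png')
a=cv2.imread('pics/t1.png')[120:340,200:420];b=cv2.imread('pics/s1.png')[90:310,180:400]
cv2.imwrite('pics/c1.png',cv2.resize(np.hstack([a,b]),(800,400)))
```

```text
[-18.2 -18.3 134.5]
```

View pics/c1.png

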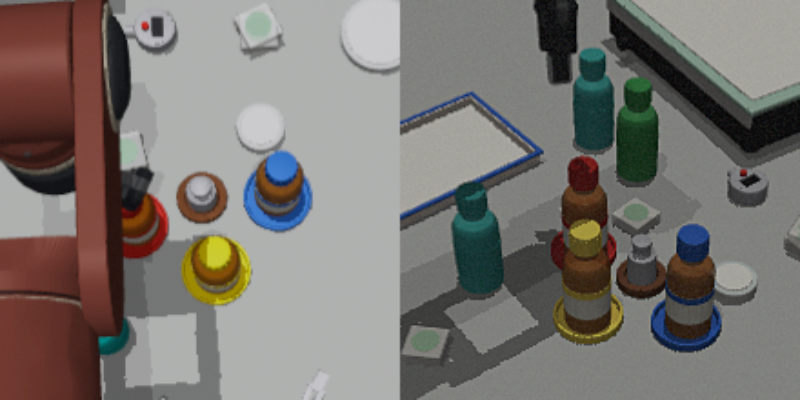

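The crops show the gripper just above the red cap, still a few cm short, and the neighbouring bottles untouched. I correct the position and go down.

Emit:
{"fn": "step_arm", "kwargs": {
  "commands": [
    [60, [-18, -18, 0], 0],
    [60, [-18, -18, 0], 0],
    [60, [-18, -18, 40], 0],
    [60, [-18, -18, 80], 0],
    [60, [-18, -18, 80], 0],
    [60, [-18, -18, 80], 0]
  ]
}}

```text
t: 2.58
tool_pos: [0.5846, 0.1007, 0.3264]
tool_rot: [0.556, 3.09, 0.001]
contact_force: [0.3, 0.2, 0.0]
opening: 0.0509
grip_force: 0.0
```

Run:
```python
from m import *
print(tool([.5836,.1008,.115]))
```

```text
[ 1.1 -0.3 56.4]
```

Close is good. I go down, close on the cap and lift a little.

Emit:
{"fn": "step_arm", "kwargs": {
  "commands": [
    [60, [1, 0, 30], 0],
    [60, [1, 0, 56], 0],
    [60, [1, 0, 56], 0],
    [60, [1, 0, 56], 0],
    [20, [1, 0, 56], 0],
    [20, [1, 0, 56], 0],
    [20, [1, 0, 56], 0],
    [20, [1, 0, 56], 0],
    [20, [1, 0, 56], 0]
  ]
}}

```text
t: 3.7
tool_pos: [0.5843, 0.1006, 0.2711]
tool_rot: [0.557, 3.088, 0.002]
contact_force: [0.2, 1.4, 6.4]
opening: 0.0287
grip_force: 39.6
```

Run:
```python
from m import *
print(tool([.561,.336,.27]), tool([.561,.336,.118]))
```

```text
[ 103.5  212.7 -153.9] [104.1 212.4  -1.9]
```

Emit:
{"fn": "step_arm", "kwargs": {
  "commands": [
    [0, [0, 0, -25], 0],
    [0, [0, 0, -60], 0],
    [0, [0, 0, -105], 0],
    [0, [0, 0, -150], 0],
    [0, [0, 0, -155], 0],
    [0, [20, 40, -155], 0],
    [0, [40, 80, -155], 0],
    [0, [60, 122, -155], 0],
    [0, [80, 165, -155], 0],
    [0, [98, 200, -155], 0],
    [0, [104, 213, -155], 0],
    [0, [104, 213, -155], 0]
  ]
}}

```text
t: 5.2
tool_pos: [0.56, 0.3367, 0.4215]
tool_rot: [-0.555, -3.09, 0.004]
contact_force: [0.1, -0.3, -2.9]
opening: 0.0287
grip_force: 40.5
```

Run:
```python
from m import *
print(tool([.561,.336,.118]))
```

```text
[-1.400e+00  1.000e-01  1.485e+02]
```

Emit:
{"fn": "step_arm", "kwargs": {
  "commands": [
    [0, [0, 0, 50], 0],
    [0, [0, 0, 100], 0],
    [0, [0, 0, 130], 0],
    [0, [0, 0, 140], 0],
    [0, [0, 0, 146], 0],
    [0, [0, 0, 149], 0],
    [0, [0, 0, 149], 0]
  ]
}}

```text
t: 6.08
tool_pos: [0.5608, 0.3365, 0.2761]
tool_rot: [0.557, 3.09, 0.002]
contact_force: [-0.3, -0.3, -2.1]
opening: 0.0287
grip_force: 40.3
```

Emit:
{"fn": "step_arm", "kwargs": {
  "commands": [
    [0, [0, 0, 0], 0],
    [0, [0, 0, 1.5], 0],
    [0, [0, 0, 1.5], 0]
  ]
}}

```text
t: 6.45
tool_pos: [0.5603, 0.3364, 0.2732]
tool_rot: [-0.557, -3.092, 0.0]
contact_force: [0.2, 1.2, -2.8]
opening: 0.0289
grip_force: 40.3
```

Emit:
{"fn": "step_arm", "kwargs": {
  "commands": [
    [0, [0, 0, 1], 0],
    [0, [0, 0, 2], 0],
    [0, [0, 0, 2], 0]
  ]
}}

```text
t: 6.82
tool_pos: [0.5606, 0.3365, 0.2721]
tool_rot: [0.557, 3.091, 0.001]
contact_force: [-1.0, 0.1, 2.8]
opening: 0.0287
grip_force: 40.9
```

Emit:
{"fn": "step_arm", "kwargs": {
  "commands": [
    [60, [0, 0, 0], 0],
    [60, [0, 0, 0], 0],
    [60, [0, 0, 0], 0],
    [60, [0, 0, -30], 0],
    [60, [0, 0, -70], 0],
    [60, [0, 0, -100], 0],
    [60, [-15, -51, -100], 0],
    [60, [-30, -102, -100], 0],
    [60, [-45, -153, -100], 0],
    [60, [-60, -204, -100], 0],
    [60, [-75, -255, -100], 0],
    [60, [-91, -306, -100], 0]
  ]
}}

```text
t: 8.32
tool_pos: [0.5383, 0.0163, 0.3714]
tool_rot: [0.557, 3.091, 0.0]
contact_force: [-0.5, -0.8, -0.3]
opening: 0.0514
grip_force: 0.0
```

Emit:
{"fn": "step_arm", "kwargs": {
  "commands": [
    [60, [0, 0, 0], 0],
    [60, [0, 0, 0], 0]
  ]
}}

```text
t: 8.57
tool_pos: [0.5388, 0.018, 0.3712]
tool_rot: [0.558, 3.092, 0.001]
contact_force: [-0.5, 0.1, -0.7]
opening: 0.0513
grip_force: 0.0
```

Run:
```python
from m import *
print(tool([.539,.0182,.115]))
t=grab('top')
for st,ce,m in blobs(t,'red',(80,200,300,300),100): print(st,ce)
```

```text
[ -0.2   0.2 101.2]
[123, 232, 20, 19, 277] [132.2, 240.8]
[266, 235, 25, 27, 480] [277.1, 249.0]
```

Emit:
{"fn": "step_arm", "kwargs": {
  "commands": [
    [60, [0, 0, 40], 0],
    [60, [0, 0, 75], 0],
    [60, [0, 0, 95], 0],
    [60, [0, 0, 101], 0],
    [60, [0, 0, 101], 0],
    [60, [0, 0, 101], 0],
    [0, [0, 0, 101], 0],
    [0, [0, 0, 101], 0],
    [0, [0, 0, 101], 0],
    [0, [0, 0, 101], 0],
    [0, [0, 0, 101], 0]
  ]
}}

```text
t: 10.0
tool_pos: [0.5393, 0.0176, 0.2715]
tool_rot: [0.557, 3.09, -0.001]
contact_force: [-0.5, -1.0, 7.0]
opening: 0.0291
grip_force: 39.6
```

Run:
```python
from m import *
print(tool([.486,.328,.27]), tool([.486,.328,.117]),onz('top',[(132.2,240)],.126))
```

```text
[ 158.   272.2 -153.8] [158.3 272.2  -0.8] [[0.5606087  0.33330951 0.126     ]]
```

Emit:
{"fn": "step_arm", "kwargs": {
  "commands": [
    [0, [0, 0, -25], 0],
    [0, [0, 0, -60], 0],
    [0, [0, 0, -105], 0],
    [0, [0, 0, -150], 0],
    [0, [0, 0, -155], 0],
    [0, [20, 35, -155], 0],
    [0, [45, 77, -155], 0],
    [0, [70, 120, -155], 0],
    [0, [98, 168, -155], 0],
    [0, [126, 216, -155], 0],
    [0, [148, 255, -155], 0],
    [0, [158, 272, -155], 0]
  ]
}}

```text
t: 11.5
tool_pos: [0.4846, 0.3297, 0.4219]
tool_rot: [-0.553, -3.089, 0.004]
contact_force: [-1.3, 0.1, -2.9]
opening: 0.0289
grip_force: 40.2
```

Emit:
{"fn": "step_arm", "kwargs": {
  "commands": [
    [0, [0, 0, 0], 0],
    [0, [0, 0, 50], 0],
    [0, [0, 0, 100], 0],
    [0, [0, 0, 130], 0],
    [0, [0, 0, 145], 0],
    [0, [0, 0, 150], 0],
    [0, [0, 0, 150], 0],
    [0, [0, 0, 150], 0]
  ]
}}

```text
t: 12.5
tool_pos: [0.4863, 0.3281, 0.277]
tool_rot: [0.557, 3.089, 0.003]
contact_force: [0.8, 0.6, -2.6]
opening: 0.0289
grip_force: 40.2
```

Emit:
{"fn": "step_arm", "kwargs": {
  "commands": [
    [0, [0, 0, 2], 0],
    [0, [0, 0, 3.5], 0],
    [0, [0, 0, 4.5], 0],
    [0, [0, 0, 4.5], 0]
  ]
}}

```text
t: 13.0
tool_pos: [0.4862, 0.3281, 0.2725]
tool_rot: [0.557, 3.09, 0.001]
contact_force: [-1.9, -1.8, 5.2]
opening: 0.0286
grip_force: 41.1
```

Emit:
{"fn": "step_arm", "kwargs": {
  "commands": [
    [60, [0, 0, 0], 0],
    [60, [0, 0, 0], 0],
    [60, [0, 0, 0], 0],
    [60, [0, 0, -40], 0],
    [60, [0, 0, -90], 0],
    [60, [-15, -18, -105], 0],
    [60, [-55, -65, -105], 0],
    [60, [-95, -113, -105], 0],
    [60, [-135, -161, -105], 0],
    [60, [-175, -209, -105], 0],
    [60, [-215, -256, -105], 0],
    [60, [-253, -301, -105], 0]
  ]
}}

```text
t: 14.5
tool_pos: [0.618, -0.0446, 0.3757]
tool_rot: [0.558, 3.091, 0.0]
contact_force: [0.7, 0.1, -0.3]
opening: 0.0513
grip_force: 0.0
```

Emit:
{"fn": "step_arm", "kwargs": {
  "commands": [
    [60, [0, 0, 0], 0],
    [60, [0, 0, 0], 0]
  ]
}}

```text
t: 14.75
tool_pos: [0.6175, -0.0424, 0.3753]
tool_rot: [-0.558, -3.091, -0.001]
contact_force: [-1.2, -0.5, 0.2]
opening: 0.051
grip_force: 0.0
```

Run:
```python
from m import *
print(tool([.6184,-.0428,.115]))
```

```text
[-1.100e+00 -1.000e-01  1.053e+02]
```

Emit:
{"fn": "step_arm", "kwargs": {
  "commands": [
    [60, [-1, 0, 40], 0],
    [60, [-1, 0, 80], 0],
    [60, [-1, 0, 99], 0],
    [60, [-1, 0, 105], 0],
    [60, [-1, 0, 105], 0],
    [60, [-1, 0, 105], 0],
    [0, [-1, 0, 105], 0],
    [0, [-1, 0, 105], 0],
    [0, [-1, 0, 105], 0],
    [0, [-1, 0, 105], 0],
    [0, [-1, 0, 105], 0]
  ]
}}

```text
t: 16.12
tool_pos: [0.6191, -0.0429, 0.2722]
tool_rot: [0.557, 3.089, 0.0]
contact_force: [1.0, 0.8, 6.1]
opening: 0.0285
grip_force: 40.0
```

Run:
```python
from m import *
print(tool([.411,.320,.27]), tool([.411,.320,.117]))
```

```text
[ 321.4  267.4 -153.5] [321.8 267.4  -0.5]
```

Emit:
{"fn": "step_arm", "kwargs": {
  "commands": [
    [0, [0, 0, -25], 0],
    [0, [0, 0, -60], 0],
    [0, [0, 0, -105], 0],
    [0, [0, 0, -150], 0],
    [0, [15, 12, -155], 0],
    [0, [50, 42, -155], 0],
    [0, [90, 75, -155], 0],
    [0, [135, 112, -155], 0],
    [0, [180, 150, -155], 0],
    [0, [225, 187, -155], 0],
    [0, [270, 224, -155], 0],
    [0, [305, 254, -155], 0]
  ]
}}

```text
t: 17.62
tool_pos: [0.419, 0.3033, 0.4227]
tool_rot: [-0.555, -3.089, 0.004]
contact_force: [0.7, 0.6, -2.1]
opening: 0.0291
grip_force: 39.9
```

Emit:
{"fn": "step_arm", "kwargs": {
  "commands": [
    [0, [16, 13, 0], 0],
    [0, [16, 13, 0], 0],
    [0, [16, 13, 0], 0],
    [0, [16, 13, 45], 0],
    [0, [16, 13, 95], 0],
    [0, [16, 13, 130], 0],
    [0, [16, 13, 145], 0],
    [0, [16, 13, 150], 0],
    [0, [16, 13, 150], 0],
    [0, [16, 13, 150], 0]
  ]
}}

```text
t: 18.88
tool_pos: [0.4117, 0.3198, 0.2776]
tool_rot: [0.557, 3.089, 0.003]
contact_force: [0.3, 1.7, -1.4]
opening: 0.0286
grip_force: 39.9
```

Emit:
{"fn": "step_arm", "kwargs": {
  "commands": [
    [0, [0, 0, 2], 0],
    [0, [0, 0, 3.5], 0],
    [0, [0, 0, 5], 0],
    [0, [0, 0, 5], 0]
  ]
}}

```text
t: 19.38
tool_pos: [0.4117, 0.3199, 0.2732]
tool_rot: [0.557, 3.09, 0.001]
contact_force: [-3.0, -2.1, 9.0]
opening: 0.029
grip_force: 41.2
```

Emit:
{"fn": "step_arm", "kwargs": {
  "commands": [
    [60, [0, 0, 0], 0],
    [60, [0, 0, 0], 0],
    [60, [0, 0, 0], 0],
    [60, [0, 0, -40], 0],
    [60, [0, 0, -90], 0],
    [60, [0, 0, -130], 0],
    [60, [-40, -40, -130], 0],
    [60, [-80, -80, -130], 0],
    [60, [-80, -80, -130], 0]
  ]
}}

```text
t: 20.5
tool_pos: [0.4591, 0.214, 0.4006]
tool_rot: [0.565, 3.09, -0.001]
contact_force: [0.4, -0.1, 0.8]
opening: 0.0513
grip_force: 0.0
```

Run:
```python
from m import *
grab('top','t2.png');grab('side','s2.png')
a=cv2.imread('pics/t2.png');b=cv2.imread('pics/s2.png')
A=cv2.resize(a[180:300,240:400],(400,300));B=cv2.resize(a[160:400,80:400],(400,300));C=cv2.resize(b[190:310,240:400],(400,300));D=cv2.resize(b[60:300,80:400],(400,300))
cv2.imwrite('pics/c2.png',np.vstack([np.hstack([A,B]),np.hstack([C,D])]))
t=a[:,:,::-1].copy()
for c,roi in(('red',(240,210,300,290)),('blue',(325,200,385,260)),('yellow',(295,240,345,300))):
    for st,ce,m in blobs(t,c,roi,100): print(c,st,ce,circ('top',hullpts(m),.01,.036))
h,s,v=cv2.split(cv2.cvtColor(t,cv2.COLOR_RGB2HSV))
m=((s>80)&((h<20)|(h>170))).astype(np.uint8);z=np.zeros_like(m);z[210:245,294:328]=m[210:245,294:328]
p=hullpts(z);print(p.tolist());print('case',circ('top',p,.012,.027))
```

```text
red [255, 225, 37, 37, 1066] [273.2, 243.2] (array([0.5834, 0.1054]), np.float64(0.001))
blue [334, 210, 37, 37, 1048] [352.1, 228.0] (array([ 0.6165, -0.0433]), np.float64(0.0013))
yellow [300, 250, 38, 37, 1098] [318.3, 268.2] (array([0.5383, 0.0185]), np.float64(0.0011))
[[313.0, 215.0], [316.0, 216.0], [318.0, 217.0], [321.0, 219.0], [323.0, 223.0], [324.0, 226.0], [324.0, 230.0], [323.0, 234.0], [321.0, 237.0], [318.0, 240.0], [315.0, 241.0], [306.0, 241.0], [302.0, 239.0], [299.0, 236.0], [298.0, 234.0], [297.0, 229.0], [297.0, 226.0], [298.0, 223.0], [299.0, 221.0], [303.0, 217.0], [305.0, 216.0], [308.0, 215.0]]
case (array([0.6132, 0.0351]), np.float64(0.0009))
```

View pics/c2.png

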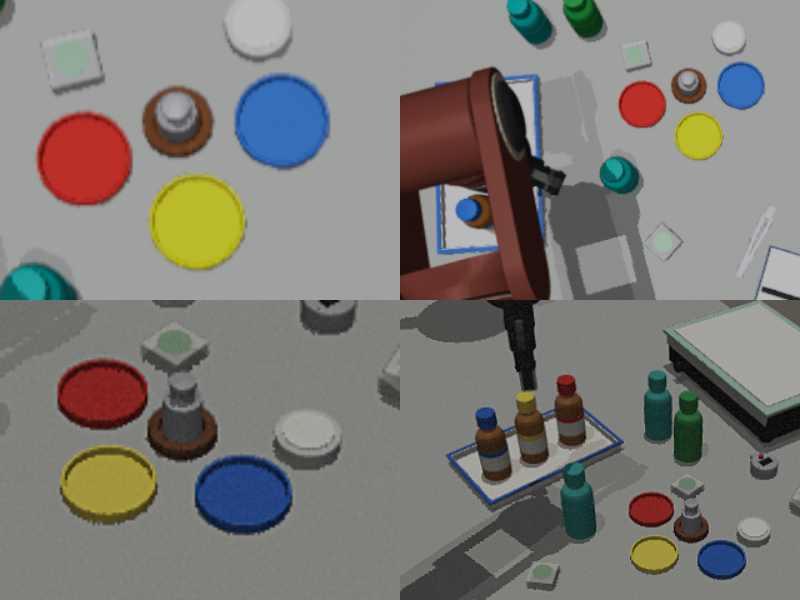

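The crops show all three bottles upright on the tray (blue, yellow, red), the saucers empty, and the weight standing clear with the petri beside it. Next the weight.

Run:
```python
from m import *
print(tool([.6138,.034,.24]),onz('top',[(311.2,222)],.061))
```

```text
[-209.6 -116.1    5.2] [[0.61428072 0.03224937 0.061     ]]
```

Emit:
{"fn": "step_arm", "kwargs": {
  "commands": [
    [60, [-50, -28, 0], 0],
    [60, [-100, -56, 0], 0],
    [60, [-150, -84, 0], 0],
    [60, [-195, -108, 0], 0],
    [60, [-209, -116, 50], 0],
    [60, [-209, -116, 100], 0],
    [60, [-209, -116, 130], 0],
    [60, [-209, -116, 130], 0],
    [60, [-209, -116, 130], 0],
    [60, [-209, -116, 130], 0]
  ]
}}

```text
t: 21.85
tool_pos: [0.6142, 0.0353, 0.2733]
tool_rot: [0.556, 3.088, 0.001]
contact_force: [-0.4, -0.6, -0.8]
opening: 0.0514
grip_force: 0.0
```

Run:
```python
from m import *
print(tool([.6138,.034,.034]))
b=grab('side'); a=grab('top')
cv2.imwrite('pics/c3.png',np.hstack([cv2.resize(b[170:290,240:400],(400,300)),cv2.resize(a[170:290,240:400],(400,300))])[:,:,::-1])
```

```text
[ 0.3 -1.5 84.3]
```

View pics/c3.png

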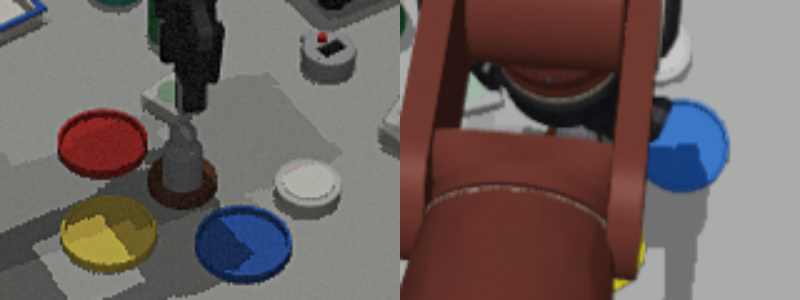

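The side crop shows the fingers straight above the knob with the saucers clear. I go down slowly.

Emit:
{"fn": "step_arm", "kwargs": {
  "commands": [
    [60, [0, -1.5, 30], 0],
    [60, [0, -1.5, 55], 0],
    [60, [0, -1.5, 72], 0],
    [60, [0, -1.5, 80], 0],
    [60, [0, -1.5, 84], 0],
    [60, [0, -1.5, 84], 0],
    [60, [0, -1.5, 84], 0]
  ]
}}

```text
t: 22.82
tool_pos: [0.6133, 0.0334, 0.1876]
tool_rot: [0.557, 3.09, 0.0]
contact_force: [-0.2, 0.0, -0.2]
opening: 0.0514
grip_force: 0.0
```

Emit:
{"fn": "step_arm", "kwargs": {
  "commands": [
    [0, [0, 0, 0], 0],
    [0, [0, 0, 0], 0],
    [0, [0, 0, 0], 0],
    [0, [0, 0, 0], 0],
    [0, [0, 0, 0], 0],
    [0, [0, 0, 0], 0]
  ]
}}

```text
t: 23.58
tool_pos: [0.6133, 0.0335, 0.1876]
tool_rot: [0.557, 3.09, 0.0]
contact_force: [0.7, 0.4, 5.4]
opening: 0.0294
grip_force: 40.3
```

Run:
```python
from m import *
print(tool([.4864,-.3645,.15]),tool([.4864,-.3645,.1085]),monitor.get_obs()['tool_pos'])
```

```text
[ -20.2 -417.2 -117.6] [ -20.2 -417.2  -76.1] [0.61330931 0.03346977 0.1875502 ]
```

Emit:
{"fn": "step_arm", "kwargs": {
  "commands": [
    [0, [0, 0, -15], 0],
    [0, [0, 0, -50], 0],
    [0, [0, 0, -100], 0],
    [0, [0, -5, -122], 0],
    [0, [-2, -45, -122], 0],
    [0, [-5, -100, -122], 0],
    [0, [-7, -155, -122], 0],
    [0, [-10, -210, -122], 0],
    [0, [-13, -265, -122], 0],
    [0, [-16, -320, -122], 0],
    [0, [-18, -370, -122], 0],
    [0, [-20, -405, -122], 0]
  ]
}}

```text
t: 25.08
tool_pos: [0.4884, -0.3549, 0.3073]
tool_rot: [-0.56, -3.089, -0.002]
contact_force: [0.1, -0.2, -1.7]
opening: 0.0294
grip_force: 40.6
```

Emit:
{"fn": "step_arm", "kwargs": {
  "commands": [
    [0, [0, -12, 0], 0],
    [0, [0, -12, 0], 0],
    [0, [0, -12, 0], 0]
  ]
}}

```text
t: 25.45
tool_pos: [0.4862, -0.3631, 0.3082]
tool_rot: [-0.556, -3.091, -0.002]
contact_force: [0.1, 0.8, -2.3]
opening: 0.0294
grip_force: 40.6
```

Run:
```python
from m import *
print(tool([.4864,-.3645,.1066]))
b=grab('side'); a=grab('top')
cv2.imwrite('pics/c4.png',np.hstack([cv2.resize(b[240:480,240:560],(400,300)),cv2.resize(a[180:420,320:640],(400,300))])[:,:,::-1])
```

```text
[-0.7 -1.3 46.6]
```

View pics/c4.png

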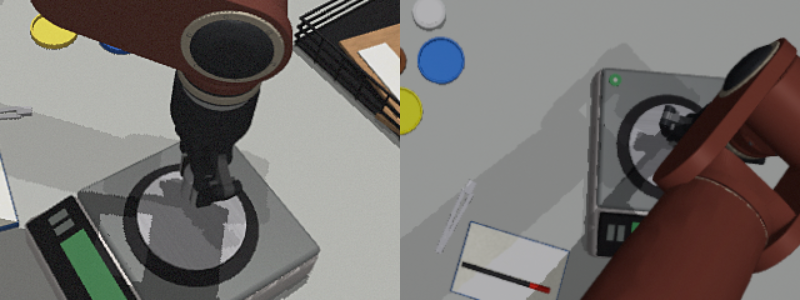

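The weight is held above the pan, and the steel of the pan is visible around it. I lower it gently.

Emit:
{"fn": "step_arm", "kwargs": {
  "commands": [
    [0, [0, -1, 20], 0],
    [0, [0, -1, 34], 0],
    [0, [0, -1, 40], 0],
    [0, [0, -1, 43], 0],
    [0, [0, -1, 43], 0],
    [0, [0, -1, 43], 0]
  ]
}}

```text
t: 26.3
tool_pos: [0.4858, -0.3654, 0.2664]
tool_rot: [0.557, 3.091, -0.001]
contact_force: [-0.7, -0.6, -1.2]
opening: 0.0294
grip_force: 40.6
```

Emit:
{"fn": "step_arm", "kwargs": {
  "commands": [
    [0, [0, 0, 1], 0],
    [0, [0, 0, 1], 0]
  ]
}}

```text
t: 26.55
tool_pos: [0.4856, -0.3652, 0.2649]
tool_rot: [0.557, 3.091, -0.0]
contact_force: [-0.2, 0.4, -1.9]
opening: 0.0295
grip_force: 40.6
```

Emit:
{"fn": "step_arm", "kwargs": {
  "commands": [
    [0, [0, 0, 1], 0],
    [0, [0, 0, 1], 0]
  ]
}}

```text
t: 26.8
tool_pos: [0.4856, -0.3652, 0.2636]
tool_rot: [-0.557, -3.092, -0.0]
contact_force: [0.1, 0.6, -3.2]
opening: 0.0295
grip_force: 40.6
```

Emit:
{"fn": "step_arm", "kwargs": {
  "commands": [
    [0, [0, 0, 1], 0],
    [0, [0, 0, 1], 0]
  ]
}}

```text
t: 27.05
tool_pos: [0.4856, -0.3652, 0.2625]
tool_rot: [-0.558, -3.092, -0.0]
contact_force: [0.2, 0.4, -2.4]
opening: 0.0299
grip_force: 40.6
```

Emit:
{"fn": "step_arm", "kwargs": {
  "commands": [
    [0, [0, 0, 1], 0],
    [0, [0, 0, 1], 0]
  ]
}}

```text
t: 27.3
tool_pos: [0.4856, -0.3652, 0.2617]
tool_rot: [-0.557, -3.092, 0.0]
contact_force: [0.8, 0.3, -1.8]
opening: 0.0295
grip_force: 40.7
```

Emit:
{"fn": "step_arm", "kwargs": {
  "commands": [
    [0, [0, 0, 0.7], 0],
    [0, [0, 0, 0.7], 0]
  ]
}}

```text
t: 27.55
tool_pos: [0.4857, -0.3653, 0.2616]
tool_rot: [0.557, 3.092, -0.0]
contact_force: [-0.9, 1.9, 2.5]
opening: 0.0296
grip_force: 41.0
```

Emit:
{"fn": "step_arm", "kwargs": {
  "commands": [
    [0, [0, 0, 0.7], 0],
    [0, [0, 0, 0.7], 0]
  ]
}}

```text
t: 27.8
tool_pos: [0.4857, -0.3653, 0.2616]
tool_rot: [-0.557, -3.092, -0.0]
contact_force: [-3.2, 1.9, 6.3]
opening: 0.0301
grip_force: 41.5
```

Emit:
{"fn": "step_arm", "kwargs": {
  "commands": [
    [0, [0, 0, -0.5], 0],
    [60, [0, 0, -0.5], 0],
    [60, [0, 0, -0.5], 0],
    [60, [0, 0, -0.5], 0],
    [60, [0, 0, -0.5], 0],
    [60, [0, 0, -15], 0],
    [60, [0, 0, -40], 0],
    [60, [0, 0, -80], 0],
    [60, [0, 0, -130], 0],
    [60, [0, 50, -130], 0],
    [60, [0, 105, -130], 0],
    [60, [0, 160, -130], 0]
  ]
}}

```text
t: 29.3
tool_pos: [0.5418, -0.2139, 0.392]
tool_rot: [0.558, 3.089, -0.001]
contact_force: [0.9, -0.4, -0.0]
opening: 0.0516
grip_force: 0.0
```

Emit:
{"fn": "step_arm", "kwargs": {
  "commands": [
    [60, [20, 55, 0], 0],
    [60, [40, 110, 0], 0],
    [60, [60, 165, 0], 0],
    [60, [70, 180, 0], 0],
    [60, [70, 180, 0], 0]
  ]
}}

```text
t: 29.92
tool_pos: [0.5386, -0.0216, 0.3912]
tool_rot: [0.554, 3.091, -0.001]
contact_force: [-0.1, -0.5, -0.5]
opening: 0.0512
grip_force: 0.0
```

Run:
```python
from m import *
b=grab('side'); a=grab('top')
cv2.imwrite('pics/c5.png',np.vstack([np.hstack([cv2.resize(b[320:480,300:513],(400,300)),cv2.resize(a[220:400,440:640],(400,300))]),np.hstack([cv2.resize(b[60:300,80:400],(400,300)),cv2.resize(a[160:400,80:400],(400,300))])])[:,:,::-1])
for c in('red','blue','yellow'):
    for st,ce,m in blobs(a,c,(85,200,215,375),100):
        if st[2]<27:
            p=hullpts(m);print(c,st,circ('top',p,.126,.015))
print(monitor.get_obs()['tool_pos'])
```

```text
red [123, 232, 20, 19, 277] (array([0.5595, 0.3333]), np.float64(0.0016))
blue [187, 222, 8, 131, 263] (array([0.57  , 0.2375]), np.float64(0.0743))
blue [125, 319, 20, 18, 282] (array([0.4137, 0.3162]), np.float64(0.0009))
yellow [124, 277, 21, 18, 290] (array([0.4833, 0.3238]), np.float64(0.0012))
[ 0.53886344 -0.02313327  0.39080253]
```

View pics/c5.png

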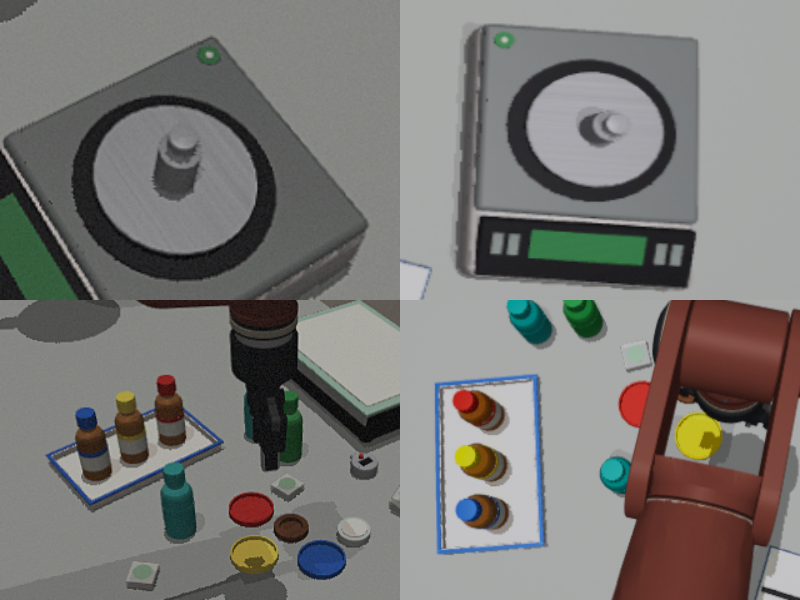

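The crops show the weight upright in the middle of the pan and the three bottles upright on the tray. Now I return the bottles, blue first.

Run:
```python
from m import *
print(tool([.4117,.3199,.215]))
```

```text
[239.2 276.8  20.4]
```

Emit:
{"fn": "step_arm", "kwargs": {
  "commands": [
    [60, [36, 42, 0], 0],
    [60, [72, 84, 0], 0],
    [60, [108, 126, 0], 0],
    [60, [144, 168, 0], 0],
    [60, [180, 210, 0], 0],
    [60, [215, 250, 0], 0],
    [60, [239, 277, 0], 0],
    [60, [239, 277, 0], 0],
    [60, [239, 277, 30], 0],
    [60, [239, 277, 70], 0],
    [60, [239, 277, 70], 0],
    [60, [239, 277, 70], 0]
  ]
}}

```text
t: 31.52
tool_pos: [0.4127, 0.3201, 0.3217]
tool_rot: [0.56, 3.09, 0.001]
contact_force: [-0.6, -1.1, 0.0]
opening: 0.0511
grip_force: 0.0
```

Run:
```python
from m import *
print(tool([.4117,.3199,.117]))
```

```text
[ 0.9 -0.6 49.7]
```

Emit:
{"fn": "step_arm", "kwargs": {
  "commands": [
    [60, [1, 0, 30], 0],
    [60, [1, 0, 45], 0],
    [60, [1, 0, 49], 0],
    [60, [1, 0, 49], 0],
    [60, [1, 0, 49], 0],
    [0, [1, 0, 49], 0],
    [0, [1, 0, 49], 0],
    [0, [1, 0, 49], 0],
    [0, [1, 0, 49], 0],
    [0, [1, 0, 49], 0]
  ]
}}

```text
t: 32.78
tool_pos: [0.4109, 0.3213, 0.2722]
tool_rot: [0.557, 3.091, 0.001]
contact_force: [-0.9, -1.6, 6.0]
opening: 0.0288
grip_force: 39.6
```

Run:
```python
from m import *
print(tool([.6172,-.0435,.27]))
```

```text
[-320.8 -269.7 -152.7]
```

Emit:
{"fn": "step_arm", "kwargs": {
  "commands": [
    [0, [0, 0, -25], 0],
    [0, [0, 0, -60], 0],
    [0, [0, 0, -105], 0],
    [0, [0, 0, -150], 0],
    [0, [-15, -12, -153], 0],
    [0, [-50, -42, -153], 0],
    [0, [-90, -76, -153], 0],
    [0, [-135, -113, -153], 0],
    [0, [-180, -151, -153], 0],
    [0, [-225, -189, -153], 0],
    [0, [-270, -227, -153], 0],
    [0, [-305, -256, -153], 0]
  ]
}}

```text
t: 34.28
tool_pos: [0.6073, -0.0282, 0.421]
tool_rot: [-0.56, -3.087, 0.0]
contact_force: [0.4, 0.2, -1.7]
opening: 0.0286
grip_force: 40.1
```

Emit:
{"fn": "step_arm", "kwargs": {
  "commands": [
    [0, [-16, -14, 0], 0],
    [0, [-16, -14, 0], 0],
    [0, [-16, -14, 0], 0],
    [0, [-16, -14, 45], 0],
    [0, [-16, -14, 95], 0],
    [0, [-16, -14, 125], 0],
    [0, [-16, -14, 130], 0],
    [0, [-16, -14, 130], 0],
    [0, [-16, -14, 130], 0]
  ]
}}

```text
t: 35.4
tool_pos: [0.6179, -0.0437, 0.2969]
tool_rot: [0.556, 3.088, -0.0]
contact_force: [-0.4, 0.2, -1.9]
opening: 0.0287
grip_force: 40.0
```

Run:
```python
from m import *
print(tool([.6172,-.0435,.1165]))
b=grab('side'); a=grab('top')
cv2.imwrite('pics/c6.png',np.hstack([cv2.resize(b[170:290,260:420],(400,300)),cv2.resize(a[170:290,260:420],(400,300))])[:,:,::-1])
```

```text
[ 0.8 -0.1 25.4]
```

View pics/c6.png

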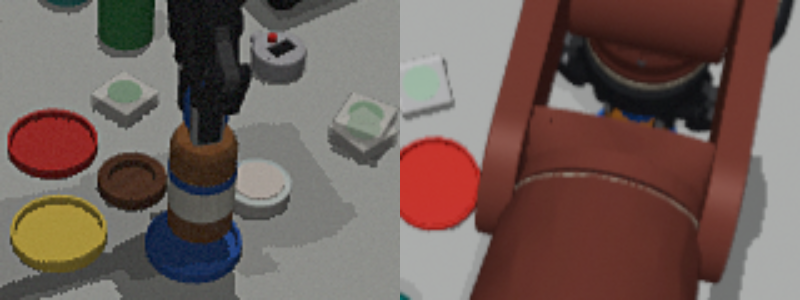

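The bottle hangs upright over the middle of the blue saucer. I lower it.

Emit:
{"fn": "step_arm", "kwargs": {
  "commands": [
    [0, [1, 0, 12], 0],
    [0, [1, 0, 19], 0],
    [0, [1, 0, 22], 0],
    [0, [1, 0, 23.5], 0],
    [0, [1, 0, 23.5], 0],
    [0, [1, 0, 23.5], 0]
  ]
}}

```text
t: 36.25
tool_pos: [0.6164, -0.0437, 0.2712]
tool_rot: [0.557, 3.091, -0.0]
contact_force: [0.1, -1.2, 1.0]
opening: 0.0286
grip_force: 40.3
```

Emit:
{"fn": "step_arm", "kwargs": {
  "commands": [
    [0, [0, 0, 1], 0],
    [0, [0, 0, 2], 0],
    [0, [0, 0, 2], 0]
  ]
}}

```text
t: 36.62
tool_pos: [0.6169, -0.0438, 0.2712]
tool_rot: [0.557, 3.089, -0.001]
contact_force: [-3.4, -1.2, 8.4]
opening: 0.0288
grip_force: 41.1
```

Emit:
{"fn": "step_arm", "kwargs": {
  "commands": [
    [60, [0, 0, -1], 0],
    [60, [0, 0, -1], 0],
    [60, [0, 0, -1], 0],
    [60, [0, 0, -1], 0],
    [60, [0, 0, -40], 0],
    [60, [0, 0, -90], 0],
    [60, [10, 12, -120], 0],
    [60, [45, 54, -120], 0],
    [60, [85, 102, -120], 0],
    [60, [125, 150, -120], 0],
    [60, [165, 198, -120], 0],
    [60, [205, 246, -120], 0]
  ]
}}

```text
t: 38.12
tool_pos: [0.509, 0.2603, 0.3889]
tool_rot: [0.558, 3.091, 0.0]
contact_force: [0.4, 1.1, -0.6]
opening: 0.0511
grip_force: 0.0
```

Emit:
{"fn": "step_arm", "kwargs": {
  "commands": [
    [60, [35, 42, 0], 0],
    [60, [47, 57, 0], 0],
    [60, [47, 57, 0], 0],
    [60, [47, 57, 40], 0],
    [60, [47, 57, 70], 0],
    [60, [47, 57, 70], 0],
    [60, [47, 57, 70], 0]
  ]
}}

```text
t: 39.0
tool_pos: [0.4869, 0.3276, 0.3202]
tool_rot: [0.56, 3.09, 0.001]
contact_force: [0.1, 0.7, 1.3]
opening: 0.0512
grip_force: 0.0
```

Run:
```python
from m import *
print(tool([.4862,.3281,.117]))
```

```text
[ 0.9  0.2 48.2]
```

Emit:
{"fn": "step_arm", "kwargs": {
  "commands": [
    [60, [1, 0, 30], 0],
    [60, [1, 0, 44], 0],
    [60, [1, 0, 48], 0],
    [60, [1, 0, 48], 0],
    [60, [1, 0, 48], 0],
    [0, [1, 0, 48], 0],
    [0, [1, 0, 48], 0],
    [0, [1, 0, 48], 0],
    [0, [1, 0, 48], 0],
    [0, [1, 0, 48], 0]
  ]
}}

```text
t: 40.25
tool_pos: [0.4852, 0.3288, 0.2717]
tool_rot: [0.557, 3.091, 0.0]
contact_force: [-0.8, -0.8, 5.1]
opening: 0.0288
grip_force: 39.5
```

Run:
```python
from m import *
print(tool([.539,.0185,.27]))
```

```text
[-158.9 -271.9 -153.3]
```

Emit:
{"fn": "step_arm", "kwargs": {
  "commands": [
    [0, [0, 0, -25], 0],
    [0, [0, 0, -60], 0],
    [0, [0, 0, -105], 0],
    [0, [0, 0, -150], 0],
    [0, [-10, -17, -154], 0],
    [0, [-30, -52, -154], 0],
    [0, [-55, -94, -154], 0],
    [0, [-80, -137, -154], 0],
    [0, [-106, -182, -154], 0],
    [0, [-132, -226, -154], 0],
    [0, [-152, -260, -154], 0],
    [0, [-159, -272, -154], 0]
  ]
}}

```text
t: 41.75
tool_pos: [0.5385, 0.0158, 0.4217]
tool_rot: [-0.562, -3.086, 0.001]
contact_force: [-0.7, 0.8, -2.5]
opening: 0.0289
grip_force: 40.3
```

Emit:
{"fn": "step_arm", "kwargs": {
  "commands": [
    [0, [0, 0, 0], 0],
    [0, [0, 0, 0], 0],
    [0, [0, 0, 45], 0],
    [0, [0, 0, 95], 0],
    [0, [0, 0, 125], 0],
    [0, [0, 0, 130], 0],
    [0, [0, 0, 130], 0],
    [0, [0, 0, 130], 0]
  ]
}}

```text
t: 42.75
tool_pos: [0.5398, 0.0186, 0.2972]
tool_rot: [0.556, 3.088, 0.001]
contact_force: [-0.5, 0.2, -2.4]
opening: 0.0287
grip_force: 40.2
```

Run:
```python
from m import *
print(tool([.539,.0185,.1165]))
```

```text
[ 0.8 -0.4 25.7]
```

Emit:
{"fn": "step_arm", "kwargs": {
  "commands": [
    [0, [1, 0, 12], 0],
    [0, [1, 0, 19], 0],
    [0, [1, 0, 22], 0],
    [0, [1, 0, 23.5], 0],
    [0, [1, 0, 23.5], 0],
    [0, [1, 0, 23.5], 0]
  ]
}}

```text
t: 43.5
tool_pos: [0.5381, 0.0186, 0.2716]
tool_rot: [0.557, 3.091, 0.0]
contact_force: [-0.7, 0.4, -1.9]
opening: 0.0285
grip_force: 40.3
```

Emit:
{"fn": "step_arm", "kwargs": {
  "commands": [
    [0, [0, 0, 1], 0],
    [0, [0, 0, 2], 0],
    [0, [0, 0, 2], 0]
  ]
}}

```text
t: 43.88
tool_pos: [0.5385, 0.0185, 0.2707]
tool_rot: [0.557, 3.09, -0.0]
contact_force: [-1.7, -0.9, 5.3]
opening: 0.0287
grip_force: 40.9
```

Emit:
{"fn": "step_arm", "kwargs": {
  "commands": [
    [60, [0, 0, -0.5], 0],
    [60, [0, 0, -0.5], 0],
    [60, [0, 0, -0.5], 0],
    [60, [0, 0, -0.5], 0],
    [60, [0, 0, -40], 0],
    [60, [0, 0, -90], 0],
    [60, [5, 15, -120], 0],
    [60, [18, 60, -120], 0],
    [60, [34, 115, -120], 0],
    [60, [50, 170, -120], 0],
    [60, [66, 225, -120], 0],
    [60, [82, 280, -120], 0]
  ]
}}

```text
t: 45.38
tool_pos: [0.5588, 0.3116, 0.3893]
tool_rot: [0.557, 3.091, 0.0]
contact_force: [0.8, -0.1, -0.9]
opening: 0.0514
grip_force: 0.0
```

Emit:
{"fn": "step_arm", "kwargs": {
  "commands": [
    [60, [8, 26, 0], 0],
    [60, [8, 26, 0], 0],
    [60, [8, 26, 40], 0],
    [60, [8, 26, 70], 0],
    [60, [8, 26, 70], 0],
    [60, [8, 26, 70], 0]
  ]
}}

```text
t: 46.12
tool_pos: [0.561, 0.3363, 0.3208]
tool_rot: [0.558, 3.09, 0.001]
contact_force: [0.2, 0.3, 0.2]
opening: 0.051
grip_force: 0.0
```

Run:
```python
from m import *
print(tool([.5606,.3365,.117]))
```

```text
[ 0.5 -0.  48.8]
```

Emit:
{"fn": "step_arm", "kwargs": {
  "commands": [
    [60, [0, 0, 30], 0],
    [60, [0, 0, 44], 0],
    [60, [0, 0, 48], 0],
    [60, [0, 0, 48], 0],
    [60, [0, 0, 48], 0],
    [0, [0, 0, 48], 0],
    [0, [0, 0, 48], 0],
    [0, [0, 0, 48], 0],
    [0, [0, 0, 48], 0],
    [0, [0, 0, 48], 0]
  ]
}}

```text
t: 47.38
tool_pos: [0.5609, 0.3371, 0.2723]
tool_rot: [0.557, 3.09, 0.002]
contact_force: [0.6, 1.4, 5.9]
opening: 0.0289
grip_force: 39.9
```

Run:
```python
from m import *
print(tool([.584,.105,.27]))
```

```text
[-102.9 -209.2 -152.9]
```

Emit:
{"fn": "step_arm", "kwargs": {
  "commands": [
    [0, [0, 0, -25], 0],
    [0, [0, 0, -60], 0],
    [0, [0, 0, -105], 0],
    [0, [0, 0, -150], 0],
    [0, [0, 0, -154], 0],
    [0, [-18, -37, -154], 0],
    [0, [-38, -78, -154], 0],
    [0, [-60, -122, -154], 0],
    [0, [-82, -166, -154], 0],
    [0, [-98, -199, -154], 0],
    [0, [-103, -209, -154], 0],
    [0, [-103, -209, -154], 0]
  ]
}}

```text
t: 48.88
tool_pos: [0.5838, 0.1048, 0.423]
tool_rot: [-0.558, -3.088, 0.0]
contact_force: [0.1, 0.4, -2.2]
opening: 0.0288
grip_force: 40.4
```

Emit:
{"fn": "step_arm", "kwargs": {
  "commands": [
    [0, [0, 0, 0], 0],
    [0, [0, 0, 45], 0],
    [0, [0, 0, 95], 0],
    [0, [0, 0, 125], 0],
    [0, [0, 0, 130], 0],
    [0, [0, 0, 130], 0],
    [0, [0, 0, 130], 0]
  ]
}}

```text
t: 49.75
tool_pos: [0.5849, 0.1054, 0.2978]
tool_rot: [0.556, 3.088, 0.002]
contact_force: [-0.0, 0.1, -1.7]
opening: 0.0289
grip_force: 40.3
```

Run:
```python
from m import *
print(tool([.584,.105,.1165]))
```

```text
[ 0.8 -0.7 26.3]
```

Emit:
{"fn": "step_arm", "kwargs": {
  "commands": [
    [0, [1, 0, 12], 0],
    [0, [1, 0, 19], 0],
    [0, [1, 0, 22], 0],
    [0, [1, 0, 24], 0],
    [0, [1, 0, 24], 0],
    [0, [1, 0, 24], 0]
  ]
}}

```text
t: 50.5
tool_pos: [0.5832, 0.1053, 0.2714]
tool_rot: [0.558, 3.091, 0.0]
contact_force: [0.2, -0.8, -2.7]
opening: 0.0284
grip_force: 40.4
```

Emit:
{"fn": "step_arm", "kwargs": {
  "commands": [
    [0, [0, 0, 1], 0],
    [0, [0, 0, 2], 0],
    [0, [0, 0, 2], 0]
  ]
}}

```text
t: 50.88
tool_pos: [0.5837, 0.1054, 0.2713]
tool_rot: [0.557, 3.09, 0.0]
contact_force: [-2.0, 0.4, 6.7]
opening: 0.0291
grip_force: 41.3
```

Contact. I release, lift and retreat towards the tray for a final look.

Emit:
{"fn": "step_arm", "kwargs": {
  "commands": [
    [60, [0, 0, -0.5], 0],
    [60, [0, 0, -0.5], 0],
    [60, [0, 0, -0.5], 0],
    [60, [0, 0, -0.5], 0],
    [60, [0, 0, -40], 0],
    [60, [0, 0, -90], 0],
    [60, [0, 0, -130], 0],
    [60, [25, 50, -130], 0],
    [60, [50, 100, -130], 0],
    [60, [75, 150, -130], 0],
    [60, [100, 200, -130], 0],
    [60, [100, 200, -130], 0]
  ]
}}

```text
t: 52.38
tool_pos: [0.5582, 0.331, 0.3989]
tool_rot: [-0.55, -3.093, -0.001]
contact_force: [0.6, -0.7, 0.3]
opening: 0.0513
grip_force: 0.0
```

Emit:
{"fn": "step_arm", "kwargs": {
  "commands": [
    [60, [20, 20, 0], 0],
    [60, [20, 20, 0], 0],
    [60, [20, 20, 0], 0],
    [60, [20, 20, 0], 0]
  ]
}}

```text
t: 52.88
tool_pos: [0.548, 0.3524, 0.3993]
tool_rot: [0.56, 3.091, -0.001]
contact_force: [-0.4, -0.4, 0.7]
opening: 0.051
grip_force: 0.0
```

Run:
```python
from m import *
b=grab('side'); a=grab('top')
cv2.imwrite('pics/c7.png',np.vstack([np.hstack([cv2.resize(b[150:300,240:440],(400,300)),cv2.resize(a[170:320,220:420],(400,300))]),np.hstack([cv2.resize(b,(400,300)),cv2.resize(a[220:400,440:640],(400,300))])])[:,:,::-1])
for c in('red','blue','yellow'):
    for st,ce,m in blobs(a,c,(240,190,385,292),100):
        p=hullpts(m)
        print(c,st,circ('top',p,.125,.015) if st[2]<25 else circ('top',p[p[:,1]>st[1]+st[3]*.45],.010,.036))
```

```text
red [258, 222, 18, 19, 256] (array([0.5819, 0.1045]), np.float64(0.0005))
red [255, 226, 37, 36, 388] (array([0.585 , 0.1046]), np.float64(0.0003))
blue [347, 204, 18, 19, 253] (array([ 0.6173, -0.0448]), np.float64(0.0005))
blue [334, 214, 37, 33, 402] (array([ 0.6179, -0.0436]), np.float64(0.0005))
yellow [308, 250, 19, 19, 274] (array([0.5368, 0.0175]), np.float64(0.0007))
yellow [300, 252, 38, 35, 406] (array([0.5395, 0.0184]), np.float64(0.0004))
```

View pics/c7.png

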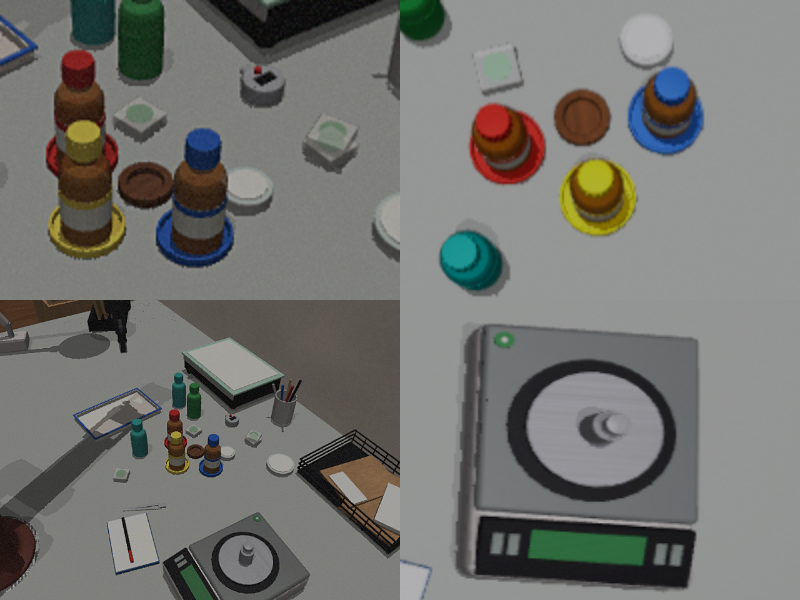

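The final crops show every bottle upright in its own saucer (cap centres within 3 mm of the saucer centres), the weight standing in the middle of the pan and the petri where it was.

```bash
python3 -c "
from station import finish_job
print(finish_job())"
```

```text
the job is handed in; nothing more can be done
None
```

The job is handed in at about 53 s: the weight stands upright in the middle of the balance pan, all three bottles are upright in the saucers of their own cap colour, and the glass dish was not moved.

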